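# Load the filter slide and cam-lock it at its mark

## Task

Take the tall framed filter from the filter stand and slide it all the way down into the slotted holder on the sliding leg, then let go of it. Then grip the leg by its upright fin, draw it along its rail until the fin's pointer is at the long scale mark and, holding it there by the fin, push the cam lever fully closed; a spring pulls the leg back, so finish still gripping the fin, with the leg at the mark and the lever closed. Do not close the lever before the leg is at the mark, and leave the other things where they are.

Things in the scene. Friction and masses are not known exactly. Their poses are not given: they have to be found in the camera images.
- filter_center (a point): Centre of the tall framed filter to load: loose upright plate, metal frame with glass, 60 mm wide (its x), 9 thick (its y), 75 high (its z), 120 g. It stands in one of two slots of the filter stand (grey block 90 x 135, top 30 above the table; slot floor 8), so its centre starts 45.5 and its top 83 above the table. Grip across the 9 mm near the top (the top 22 is solid frame).
- short_filter_center (a point): Centre of the other filter in the stand, same make but only 50 mm high; it is 70 mm from the tall one along y of the stand. Not needed: leave it.
- slot (a point): Centre of the slot floor of the leg's filter holder (moves with it), 36 mm above the table. Axes: x across the rail towards the lever tower, y along the rail the way the leg draws out, z up. Slot 63 (x) by 11.4 (y); guides hold only the filter's side edges, 30 high plus flared lead-ins to 76 above the table. Filter fully home: its centre 37.5, its top 75 above this point, its 60 width along x.
- fin (a point): Grip point on the leg's upright fin (moves with the leg), 68 above the table; axes as slot, whose x, y lie 30, 160 from here. The fin is an aluminium plate 10 mm thick (y), 48 high, top 80 above the table; along x it reaches 20 to -x and 60 to +x of this point. Fingers can slide along it in x while pinching it. The rail below it is 32 high.
- mark (a point): On the fixed rail: where fin lies when the leg is at the long mark. Axes as slot (the rail's heading). A scale of ticks every 10 mm, with one long mark, lies beside the rail on the robot's side; a thin pointer under the fin's end runs over it.
- leg (a joint): Slide of the leg along the rail's +y, in m: 0 is its rest (a spring pulls it there: 0.8 N at rest, 3.2 N at the mark), 0.060 is the long mark, 0.080 the end of travel.
- handle (a point): Mid robot-side face of the cam lever's handle (moves with it): upright black plate 50 mm wide (y), 20 high, 8 thick, centred 98 above the table, lower edge 8 above the fin's top, on a rod that slides into a tower (top 110 high, front 81 to +x of mark). Fully open, this face is 26 to +x of mark. Fingers pinching the fin at the mark and moving to +x push it with their flanks.
- lever (a joint): Slide of the cam lever along the rail's +x, in m: 0 fully open, 0.030 fully closed (end stop). It starts at 0 to 0.004, takes about 4 N to push, and stays where it is left.
- lens_tube: Bystander: black ring-shaped lens tube, 32 mm across, 35 mm high; origin at the centre of its underside. Leave it.
- driver: Bystander: screwdriver lying on the table, 160 mm long. Leave it.
- mirror_mount: Bystander: square mirror mount on a post and round foot, 113 mm high; origin under its foot. Leave it.
- power_meter: Bystander: flat white hand-held meter, 90 by 140 by 30 mm; origin under its centre. Leave it.
- spare_post: Bystander: steel rod lying on the table, 75 mm long, 13 mm across. Leave it.
- cleaner: Bystander: white bottle, 52 mm across, 120 mm high. Leave it.

How it is judged:
By the outcome, as a careful person would: the job done as asked, in the order asked, and still so for the second after the job is handed in, while the arm keeps its last pose, push and grip.
It also fails if it takes over 58 s, if anything falls off the work surface, if the arm or the gripper's body presses on something with over 40 N, if the wrist force passes 120 N, or if a joint passes its speed limit or range.

## Robot

A 6-joint arm with a two-finger parallel gripper is mounted at the origin on the work surface. World frame = base frame: x ahead of the robot, y to its left, z up, the work surface at z = 0. Lengths are in m, angles in degrees, forces in N, time in s.
With the tool pointing down it reaches from about 0.3 to 0.775 m from the base axis. Payload 14.6 kg.
Tool frame: the origin (TCP) lies on the centre line of the jaws, within the pads' length; the fingertips stand 19 mm ahead of it and the grasp point (between the pads) is the TCP; z points along the fingers, y is the line along which they close (so a half turn about z gives the same grasp; the last joint's range is limited). The gripper opens to 94 mm and grips with 3 to 60 N. Pads are 16 mm wide; open, the fingers measure 119 mm over their backs; the gripper's body (75 mm by 177 mm) begins 78 mm behind the grasp point.
Start: joints at [-80.535, 17.183, 87.147, -0, 75.671, -3.816], TCP at [0.126, -0.535, 0.224] pointing down, gripper open.
Joint ranges: [-173.82, 173.82], [-45.26, 126.66], [13.44, 144.39], [-59.66, 239.66], [0, 175.72], [-146.38, 146.38]. Speed limits (degrees/s): [127.2, 127.2, 147.25, 180, 180, 180].

## Interface

Orientations are given as a 3x3 rotation matrix whose columns are the frame's x, y, z axes.
In Python, from workcell import bot gives the robot as it stands. The module is installed in compiled form; this text tells all that it offers.
- The arm moves only by the tool carry_out, never from a script. Its argument "series" is a list of rows, each an object of numbers: "hand": the finger opening in cm, from 0 to 9.4; "x", "y", "z": the shift along the tool's x, y, z in cm; "ax", "ay", "az": the turn, a rotation vector about the tool's x, y, z in rad. A call has 1 to 8 rows; each row shifts and turns the commanded pose from where the row before left it, along the tool's axes as they then stand; what a row does not reach is not made up. A row lasts 1/8 s, in which the tool goes at most 62.5 mm and 10.7 degrees, less where a joint would pass 70% of its speed; a pose out of reach is approached as far as the arm can. A call is refused whole if a number of a shift passes 6.25 or a number of a turn 0.188, either way. A call with a gripper value outside its range is refused whole. The fingers move at their own pace and stop on an object; the grip force is fixed at half the most. Time passes only in rows, so rows that do not move let the fingers close. It gives the time, the measured TCP pose, the force, the opening and the grip force at its end, in the units of the state.
- bot.state(): the state, without advancing time (a new reading comes with each control period).
- bot.snapshot(name): name is "scene" or "top"; returns the picture (384x512x3 uint8, red, green, blue); there is no depth.
- bot.camera_info(name): a dict with "K" (3x3 intrinsics, pixels), "R" (3x3) and "t" (3): a world point X has camera coordinates R X + t. Camera axes: x right, y down, z forward; pixel columns grow to the right and rows downward; lengths in m; the calibration is good to about 2 mm. A picture is of the moment at which its call begins. camera_info takes no time and is no camera call.
- bot.close_job(): hands the job in; it is judged then, once.
The state is a dict: "time_s": time; "joints": joint angles; "joint_vel": joint speeds; "joint_torque": joint torques, N m; "position": TCP position; "orientation": TCP orientation; "contact_force": force on the tool from outside, world axes, zero at the start; "ft_torque": the same for the moment, N m; "width": finger opening in m; "grip_force": force on a finger pad.
Only numpy, scipy, OpenCV 4.12 (cv2) and the standard library are available. Lean on these libraries where they do the work, as an engineer would, in place of code of your own. Each camera call takes 0.05 s, during which the arm holds its last target. There are 200 camera calls.

## Working session

There is one attempt and no reset: what is moved stays moved. The work goes in short steps, Python scripts to look and compute and a tool call to move; the robot and the scene stay as the last step left them, time stands still between calls to the robot, and variables do not carry over. Pictures are saved under pics/ and viewed, at most 10 in all, crops included, and the job is handed in when it is done.

Besides the shell and the picture viewer there is one more tool, called after ">>>" in YAML: its name, and indented under it one key for each argument. carry_out: Moves the arm, as the interface text tells. Its arguments: {"type":"object","properties":{"series":{"type":"array","items":{"type":"object","properties":{"hand":{"type":"number"},"x":{"type":"number"},"y":{"type":"number"},"z":{"type":"number"},"ax":{"type":"number"},"ay":{"type":"number"},"az":{"type":"number"}}}}},"required":["series"]}

```bash
mkdir -p pics; python3 - <<'E'
from workcell import bot
import cv2,numpy as np
np.set_printoptions(precision=4,suppress=True)
for n in("scene","top"):
    im=bot.snapshot(n)[:,:,::-1]; cv2.imwrite(f"pics/{n}0.png",im)
    cv2.imwrite(f"pics/{n}0b.png",cv2.resize(im,(800,600),interpolation=cv2.INTER_CUBIC))
    c=bot.camera_info(n); print(n,c["K"],c["R"],c["t"],-np.array(c["R"]).T@np.array(c["t"]))
s=bot.state();print(s)
E
```

```text
scene [[409.6512   0.     259.5974]
 [  0.     409.6512 188.8432]
 [  0.       0.       1.    ]] [[ 0.6008  0.7993 -0.011 ]
 [ 0.4036 -0.3152 -0.8589]
 [-0.69    0.5116 -0.512 ]] [-0.3713 -0.1458  1.7101] [ 1.4619 -0.6239  0.7463]
top [[371.0236   0.     254.9804]
 [  0.     371.0236 186.582 ]
 [  0.       0.       1.    ]] [[ 0.0087 -0.9999  0.0098]
 [-0.9899 -0.01   -0.1412]
 [ 0.1412 -0.0085 -0.9899]] [-0.0017  0.5659  0.9843] [0.4212 0.0124 1.0543]
{'time_s': 0.1, 'joints': array([-80.5351,  17.212 ,  87.1761,   0.0021,  75.6715,  -3.8153]), 'joint_vel': array([-0.0173, -0.1698, -0.0956, -0.0148, -0.0167, -0.1103]), 'joint_torque': array([  0.0011, -53.2645, -35.3282,   0.0709,   0.0235,  -0.0001]), 'position': array([ 0.1263, -0.5351,  0.224 ]), 'orientation': array([[ 0.9733,  0.2297, -0.0001],
       [ 0.2297, -0.9733,  0.001 ],
       [ 0.0001, -0.001 , -1.    ]]), 'contact_force': array([-0.3981,  0.0821,  0.1205]), 'ft_torque': array([0.0087, 0.0397, 0.0045]), 'grip_force': 0.0, 'width': 0.09383223835628383}
```

View pics/top0b.png

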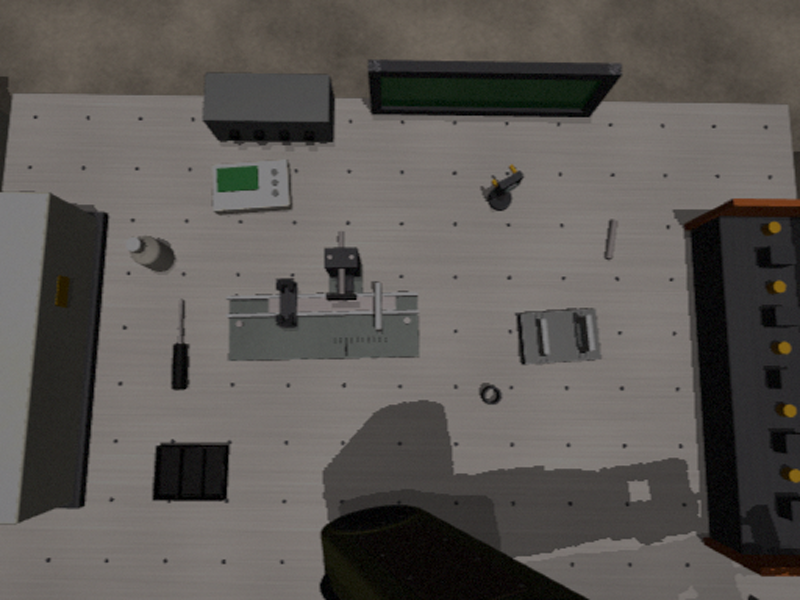

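View pics/scene0b.png

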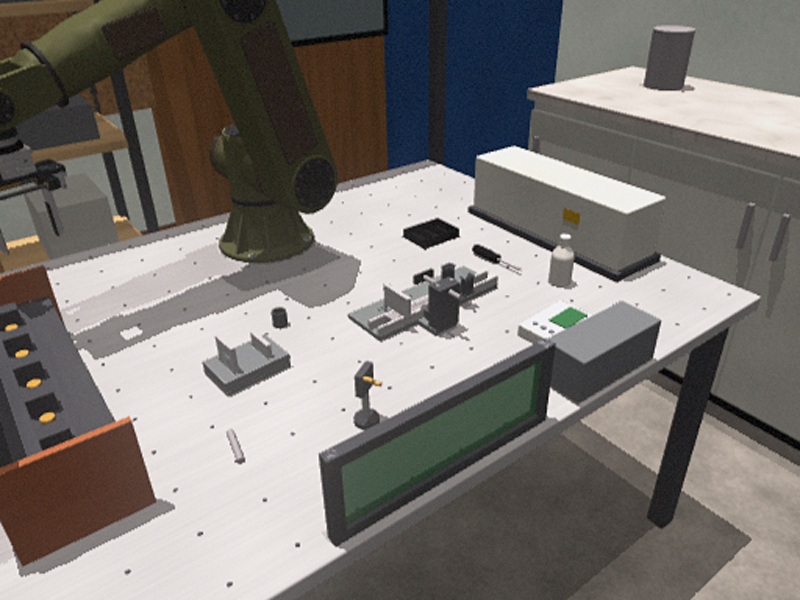

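The top view shows the stand at (558,335), the rail at (325,325), the fin at (378,305), the holder at (287,303), the long mark at (346,350) and the lever at (341,295), all in 800x600 pixels. I'll zoom in for detail.

```bash
python3 - <<'E'
import cv2,numpy as np
t=cv2.imread("pics/top0.png");s=cv2.imread("pics/scene0.png")
g=lambda a:np.clip(a.astype(float)*1.5,0,255).astype('uint8')
a=cv2.resize(t[150:240,140:275],None,fx=5.9,fy=5.9,interpolation=cv2.INTER_CUBIC)[:,:796]
cv2.imwrite("pics/c1.png",g(a))
b=cv2.resize(t[190:240,325:392],None,fx=6,fy=6,interpolation=cv2.INTER_CUBIC)
c=cv2.resize(s[205:255,125:191],None,fx=6,fy=6,interpolation=cv2.INTER_CUBIC)
d=cv2.resize(s[160:220,218:322],None,fx=4.8,fy=4.8,interpolation=cv2.INTER_CUBIC)
o=np.zeros((600,800,3),'uint8');o[:300,:b.shape[1]]=b[:300,:402];o[:300,404:800]=c[:300,:396];o[302:302+d.shape[0],:d.shape[1]]=d
cv2.imwrite("pics/c2.png",g(o))
E
```

```text
(no output)
```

View pics/c1.png

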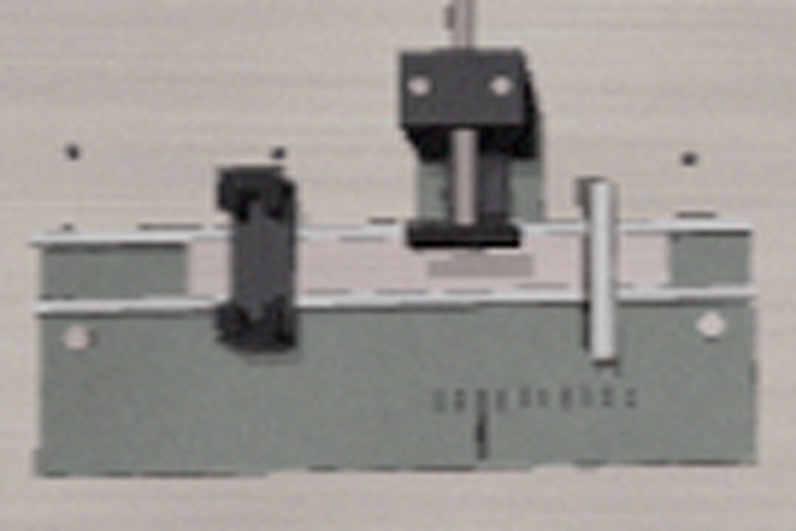

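View pics/c2.png

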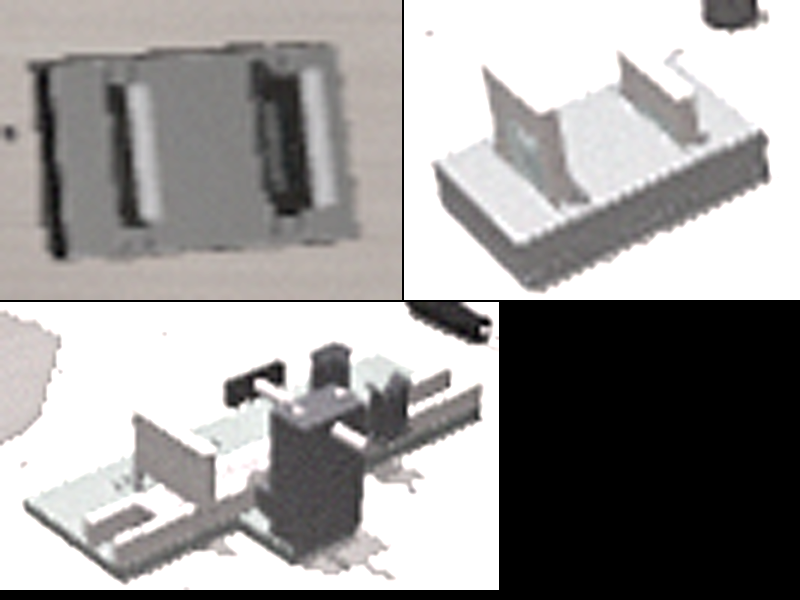

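```bash
cat > h.py <<'E'
import cv2,numpy as np
from workcell import bot
np.set_printoptions(precision=4,suppress=True,linewidth=220)
CI={n:bot.camera_info(n) for n in("scene","top")}
def ray(n,u,v):
    c=CI[n];R=np.array(c["R"]);t=np.array(c["t"]);K=np.array(c["K"])
    return -R.T@t, R.T@np.linalg.solve(K,[u,v,1.])
def onz(n,u,v,z):
    o,d=ray(n,u,v);return o+d*(z-o[2])/d[2]
def proj(n,X):
    c=CI[n];p=np.array(c["K"])@(np.array(c["R"])@np.array(X)+np.array(c["t"]));return p[:2]/p[2]
def two(a,b):  # least squares meet of top ray a and scene ray b
    A=np.zeros((3,3));y=np.zeros(3);rs=[ray("top",*a),ray("scene",*b)]
    for o,d in rs:
        d=d/np.linalg.norm(d);P=np.eye(3)-np.outer(d,d);A+=P;y+=P@o
    return np.linalg.solve(A,y)
E
python3 - <<'E'
from h import *
t=cv2.imread("pics/top0.png");g=cv2.cvtColor(t,6)
print(g[178:214,236:247]);print(g[198:230,342:354]); print(g[198:230,368:386])
# plate
f=lambda U,V:(140+(U+.5)/5.9-.5,150+(V+.5)/5.9-.5)
for U,V,z in[(38,473,.006),(757,463,.006),(481,395,.006),(482,455,.006),(75,337,.006),(711,324,.006),(590,180,.08),(610,180,.08),(617,358,.08),(592,360,.08),(32,242,.032),(752,232,.032),(35,306,.032),(754,291,.032),(408,243,.108),(520,243,.108),(217,170,.076),(297,170,.076),(217,350,.076),(297,350,.076)]:
    print(U,V,onz("top",*f(U,V),z))
E
```

```text
[[121 122 120 121 120 119 120 120 120 121 120]
 [119 120 119 117 118 117 118 120 118 116 119]
 [121 100  75  74  70  84  99 112 121 122 120]
 [120  98  68  69 101 124 126 106 105 122 118]
 [120  98  68  63 102 128 126 107 103 122 121]
 [118  94  66  62 101 128 128 105 102 120 119]
 [120  97  67  59 100 127 128 101  97 118 118]
 [120 118  96  58 101 128 128 100  97 119 120]
 [124 124 101  62 100 130 128  98  98 124 123]
 [100 101 107  86 102 128 127  99  87 112 113]
 [127 126 126 102 107 126 126  99 101 126 127]
 [105 104 104  90 105 130 127  99 100 115 102]
 [119 120  98  68 104 128 129 100  95 122 120]
 [122 123  98  70 104 127 128  99  97 122 122]
 [121 124 100  67 105 128 128  98  97 121 123]
 [124 124  99  68 103 128 128 103 104 125 125]
 [121 123 102  66 103 128 128 107 104 123 123]
 [123 122 101  69 104 129 128 108 109 124 125]
 [125 124 101  62 102 128 131 110 108 124 124]
 [124 124 101  63 100 129 128 103 102 124 124]
 [115 126 100  59 100 129 128 103  90 105 103]
 [128 128 107  72 100 127 128 104 104 126 128]
 [128 129 107  73 102 128 127 104  94 109 109]
 [ 61  59  49  31  
[... 4548 characters left out ...]
9]
 [ 87  87  82  82  86  85  89  89  90  86  90  94  89  91  93  87  90 109]]
38 473 [0.4456 0.3073 0.006 ]
757 463 [ 0.4534 -0.0339  0.006 ]
481 395 [0.4845 0.0981 0.006 ]
482 455 [0.456 0.097 0.006]
75 337 [0.5104 0.2929 0.006 ]
711 324 [ 0.5196 -0.0116  0.006 ]
590 180 [0.5772 0.0451 0.08  ]
610 180 [0.5773 0.0361 0.08  ]
617 358 [0.497  0.0319 0.08  ]
592 360 [0.496 0.043 0.08 ]
32 242 [0.5527 0.3082 0.032 ]
752 232 [ 0.5608 -0.03    0.032 ]
35 306 [0.5225 0.3053 0.032 ]
754 291 [ 0.5329 -0.0311  0.032 ]
408 243 [0.5441 0.123  0.108 ]
520 243 [0.5446 0.0742 0.108 ]
217 170 [0.5807 0.2138 0.076 ]
297 170 [0.581  0.1777 0.076 ]
217 350 [0.4992 0.2106 0.076 ]
297 350 [0.4996 0.175  0.076 ]
```

```bash
python3 - <<'E'
from h import *
g=cv2.cvtColor(cv2.imread("pics/top0.png"),6).astype(float)
def line(rows,c0,c1,z,name):
    P=[]
    for r in rows:
        seg=g[r,c0:c1]; u=cv2.resize(seg[None],None,fx=1,fy=1)[0]
        k=int(np.argmax(u)); L=u[:k].min(); Rr=u[k+1:].min(); T=u.max()
        wl=((u[:k+1]-L)/(T-L)).clip(0,1).copy()
        wl[:np.argmin(u[:k+1])]=0
        kr=k+int(np.argmin(u[k:])); wr=((u[k+1:kr+1]-u[kr])/(T-u[kr])).clip(0,1)
        a=c0+k+.5-wl.sum(); b=c0+k+.5+wr.sum(); P.append((onz("top",(a+b)/2,r,z),b-a))
    X=np.array([p[0] for p in P]); m,c=np.polyfit(X[:,0],X[:,1],1)
    print(name,"yaw",np.degrees(np.arctan(m)),"w",np.mean([p[1] for p in P]),"res",np.std(X[:,1]-m*X[:,0]-c)); return m,c
m,c=line(range(203,223),373,381,.083,"tall")
x0=onz("top",376,200.95,.083)[0];x1=onz("top",378,224.05,.083)[0];xm=(x0+x1)/2
print("len",x0-x1,"tall centre",xm,m*xm+c)
m,c=line(range(205,225),345,352,.058,"short")
xs=onz("top",348,(203.6+226.1)/2,.058)[0];print("short",xs,m*xs+c)
m,c=line(range(202,209),238,246,.08,"fin lower")
print("fin y at x .497,.517,.577",[m*x+c for x in(.497,.517,.577)])
print("fin ends",onz("top",241.6,180.1,.08),onz("top",241.6,210.1,.08))
# rail edges: dark/bright long edge of plate, darkest line beneath lower rail
E=[]
for cidx in list(range(155,230))+list(range(250,260)):
    col=g[185:212,cidx]; d=np.diff(col); k=int(np.argmin(d)); 
    E.append(onz("top",cidx,185+k+.5,.032))
E=np.array(E);ok=np.ones(len(E),bool)
for _ in range(4):
    p=np.polyfit(E[ok,1],E[ok,0],1);r=E[:,0]-np.polyval(p,E[:,1]);ok=abs(r)<max(.0015,2*r[ok].std()*0.7)
print("rail front yaw",-np.degrees(np.arctan(p[0])),ok.sum(),r[ok].std())
E=[]
for cidx in range(150,265):
    col=cv2.GaussianBlur(g[220:238,cidx:cidx+1],(1,3),0)[:,0]; k=int(np.argmax(np.diff(col)));E.append(onz("top",cidx,220+k+.5,.006))
E=np.array(E);ok=np.ones(len(E),bool)
for _ in range(4):
    p=np.polyfit(E[ok,1],E[ok,0],1);r=E[:,0]-np.polyval(p,E[:,1]);ok=abs(r)<.002
print("plate yaw",-np.degrees(np.arctan(p[0])),ok.sum(),r[ok].std())
# tick columns
print(g[214:230,218:226].astype(int))
print(g[176:212,174:193].astype(int))
E
```

```text
tall yaw 2.9426259026234747 w 3.3469656261017264 res 0.00018725337351984701
len 0.06066679670962477 tall centre 0.49437599120270226 -0.31783420959580994
short yaw 3.1771366251468134 w 3.2454559466446624 res 0.00018576790491191971
short 0.48905830714769294 -0.24808708335884244
fin lower yaw 1.4544376354966937 w 3.446784012037386 res 5.1491970011125634e-05
fin y at x .497,.517,.577 [np.float64(0.038472651752115374), np.float64(0.03898045534043951), np.float64(0.040503866105411915)]
fin ends [0.5772 0.0397 0.08  ] [0.4974 0.0386 0.08  ]
rail front yaw -1.5675515383915266 52 0.0031700035162315478
plate yaw 1.7343520095965714 114 0.000790150412112841
[[83 85 82 85 84 83 86 84]
 [86 84 84 84 86 85 85 83]
 [69 84 78 62 73 85 72 72]
 [73 84 79 61 71 86 69 70]
 [66 85 77 64 71 84 69 71]
 [74 86 78 63 71 85 74 74]
 [85 85 79 57 67 88 84 83]
 [84 85 78 52 64 86 86 85]
 [86 87 70 39 67 87 85 86]
 [85 86 68 38 65 85 84 85]
 [86 87 69 39 64 86 86 86]
 [85 86 78 55 66 86 86 88]
 [86 85 78 55 65 84 87 85]
 [86 86 79 57 68 85 85 86]
 [87 86 86 87 89 88 91 92]
 [65 66 80 90 88 90 89 91]]
[[121 118 117
[... 2131 characters left out ...]
49  29  28  30  19  16  41  50  40  26  30  17  35  39  53  76  80]
 [ 82  77  55  28  28  24  20  12  26  30  23  25  26  22  31  35  53  78  83]
 [ 82  78  56  31  30  31  26  17  18  25  26  29  27  19  32  34  56  79  85]
 [ 81  82  75  49  26  26  17  22  27  25  26  26  20  13  23  27  56  77  86]
 [ 82  85  66  38  28  31  25  29  28  31  29  28  23  10  13  22  56  77  84]
 [ 86  84  78  65  53  38  32  32  33  31  28  26  26  28  23  28  56  80  86]
 [ 86  85  83  83  74  61  52  48  43  38  40  41  40  39  47  60  68  79  85]
 [ 83  84  87  84  85  83  74  68  68  69  70  69  70  71  72  73  73  80  85]
 [ 85  85  84  84  83  84  85  77  72  71  74  71  70  72  73  73  77  83  85]]
```

```bash
python3 - <<'E'
from h import *
for z in(.036,.066,.076):
  print(z,proj("top",[.5428,.1997,z]),[onz("top",u,195,z)[1] for u in(176,181,183.3,187,189.5)],[onz("top",183,v,z)[0] for v in(178,184.5,202,210)])
print(onz("top",221.1,220,.006))
print(proj("top",[.5428+.0315,.1997,.036]),proj("top",[.5428-.0315,.1997,.036]))
E
```

```text
0.036 [183.8439 194.3593] [np.float64(0.22122686067370315), np.float64(0.20746536004690985), np.float64(0.2011338402037752), np.float64(0.1909467255480472), np.float64(0.18406240429443654)] [np.float64(0.5885035368075411), np.float64(0.5702663437293934), np.float64(0.5216155421033547), np.float64(0.49959076846385997)]
0.066 [181.8285 193.011 ] [np.float64(0.21507345107102546), np.float64(0.20171737415036883), np.float64(0.19557238543562605), np.float64(0.18568539050452482), np.float64(0.17900388630644953)] [np.float64(0.5835741279337214), np.float64(0.5658742156803755), np.float64(0.5186567016613108), np.float64(0.4972807936940931)]
0.076 [181.1296 192.5435] [np.float64(0.21302231453679957), np.float64(0.19980137885152183), np.float64(0.19371856717957636), np.float64(0.18393161215668405), np.float64(0.1773177136437872)] [np.float64(0.5819309916424483), np.float64(0.5644101729973696), np.float64(0.5176704215139628), np.float64(0.4965108021041708)]
[0.4747 0.0979 0.006 ]
[184.2512 183.0722] [183.4331 205.745 ]
```

>>> carry_out:
  series:
    - {"az":0.09,"hand":4}
    - {"az":0.0885}
    - {"x":4,"y":-2}
    - {"x":5,"y":-2.6}
    - {"x":5,"y":-2.6}
    - {"x":5,"y":-2.6}
    - {"x":5,"y":-2.6}
    - {"x":5,"y":-2.6}

```text
invalid input at $.series[0]: expected keys hand, x, y, z, ax, ay, az
```

>>> carry_out:
  series:
    - {"x":5,"y":-2.6}
    - {"x":3.9,"y":-2.1}
    - {"z":4}
    - {"z":3}
    - {}

```text
invalid input at $.series[0]: expected keys hand, x, y, z, ax, ay, az
```

```bash
cat > w.py <<'E'
from h import *
import sys
def rep(X=None,yaw=None):
    s=bot.state();p=s["position"];R=s["orientation"];y=np.degrees(np.arctan2(R[1,0],R[0,0]))
    print("t",s["time_s"],"p",p,"yaw",y,"tilt",R[2,:2],"F",s["contact_force"],"w",s["width"],"g",s["grip_force"])
    if X is not None: print("to go (tool cm)",R.T@(np.array(X)-p)*100,"az",np.radians(y-yaw))
if len(sys.argv)>1:
    a=list(map(float,sys.argv[1:]));rep(a[:3],a[3])
elif __name__=="__main__": rep()
E
python3 w.py .4943 -.318 .07 3.05
python3 -c "
from h import *
g=lambda a:np.clip(a.astype(float)*1.5,0,255).astype('uint8')
t=bot.snapshot('top')[:,:,::-1];s=bot.snapshot('scene')[:,:,::-1]
cv2.imwrite('pics/top1.png',t);cv2.imwrite('pics/scene1.png',s)
print(proj('scene',[.4943,-.318,.083]),proj('scene',[.4943,-.318,.13]))
o=cv2.resize(s[170:270,100:220],None,fx=5,fy=5,interpolation=2)
cv2.imwrite('pics/c3.png',g(o))"
```

```text
t 0.1 p [ 0.1263 -0.5351  0.224 ] yaw 13.279727347048853 tilt [ 0.0001 -0.001 ] F [-0.3981  0.0821  0.1205] w 0.09383223835628383 g 0.0
to go (tool cm) [ 40.7989 -12.6584  15.4126] az 0.17854242378730714
[143.6354 217.9476] [141.0003 204.0525]
```

View pics/c3.png

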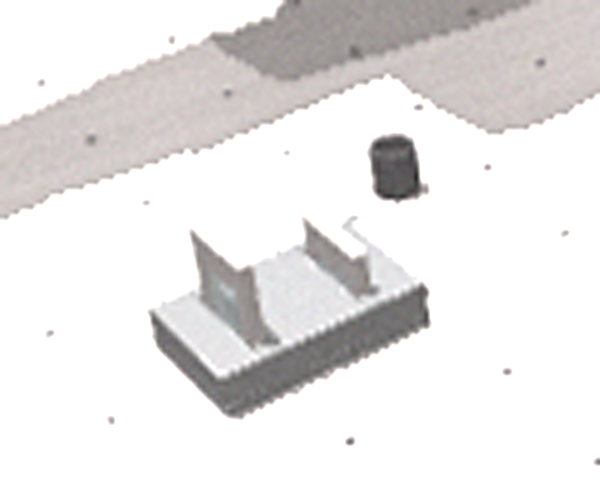

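The moves were refused because each row needs all seven keys. The picture shows the stand with the tall filter at the left, its top centre near crop (222,245). My estimate projects to (218,240), so the two agree.

>>> carry_out:
  series:
    - {"hand":4,"x":0,"y":0,"z":0,"ax":0,"ay":0,"az":0.09}
    - {"hand":4,"x":0,"y":0,"z":0,"ax":0,"ay":0,"az":0.0885}
    - {"hand":4,"x":4,"y":-2,"z":0,"ax":0,"ay":0,"az":0}
    - {"hand":4,"x":5,"y":-2.6,"z":0,"ax":0,"ay":0,"az":0}
    - {"hand":4,"x":5,"y":-2.6,"z":0,"ax":0,"ay":0,"az":0}
    - {"hand":4,"x":5,"y":-2.6,"z":0,"ax":0,"ay":0,"az":0}
    - {"hand":4,"x":5,"y":-2.6,"z":0,"ax":0,"ay":0,"az":0}
    - {"hand":4,"x":5,"y":-2.6,"z":0,"ax":0,"ay":0,"az":0}

```text
time_s: 1.2
position: [0.4094, -0.3689, 0.2244]
orientation: [[0.999, 0.053, -0.0], [0.053, -0.999, -0.0], [-0.0, 0.0, -1.0]]
contact_force: [-0.7, -0.3, 1.2]
width: 0.04
grip_force: 0.0
```

>>> carry_out:
  series:
    - {"hand":4,"x":5,"y":-2.6,"z":0,"ax":0,"ay":0,"az":0}
    - {"hand":4,"x":3.9,"y":-2.1,"z":0,"ax":0,"ay":0,"az":0}
    - {"hand":4,"x":0,"y":0,"z":4,"ax":0,"ay":0,"az":0}
    - {"hand":4,"x":0,"y":0,"z":3,"ax":0,"ay":0,"az":0}
    - {"hand":4,"x":0,"y":0,"z":0,"ax":0,"ay":0,"az":0}
    - {"hand":4,"x":0,"y":0,"z":0,"ax":0,"ay":0,"az":0}

```text
time_s: 1.95
position: [0.4947, -0.3188, 0.1558]
orientation: [[0.999, 0.053, 0.001], [0.053, -0.999, -0.001], [0.001, 0.001, -1.0]]
contact_force: [0.5, -0.1, 0.3]
width: 0.0398
grip_force: 0.0
```

```bash
python3 w.py .4943 -.318 .07 3.05
```

```text
t 1.95 p [ 0.4947 -0.3188  0.1558] yaw 3.0435608272307713 tilt [0.0012 0.001 ] F [ 0.543  -0.0527  0.3295] w 0.03976957889380672 g 0.0
to go (tool cm) [-0.0444 -0.0859  8.5848] az -0.00011238476592779943
```

>>> carry_out:
  series:
    - {"hand":4,"x":0,"y":-0.1,"z":3,"ax":0,"ay":0,"az":0}
    - {"hand":4,"x":0,"y":0,"z":3,"ax":0,"ay":0,"az":0}
    - {"hand":4,"x":0,"y":0,"z":2.5,"ax":0,"ay":0,"az":0}
    - {"hand":4,"x":0,"y":0,"z":0,"ax":0,"ay":0,"az":0}
    - {"hand":0,"x":0,"y":0,"z":0,"ax":0,"ay":0,"az":0}
    - {"hand":0,"x":0,"y":0,"z":0,"ax":0,"ay":0,"az":0}
    - {"hand":0,"x":0,"y":0,"z":0,"ax":0,"ay":0,"az":0}
    - {"hand":0,"x":0,"y":0,"z":0,"ax":0,"ay":0,"az":0}

```text
time_s: 2.95
position: [0.4945, -0.3175, 0.07]
orientation: [[0.999, 0.053, 0.001], [0.053, -0.999, -0.0], [0.001, 0.0, -1.0]]
contact_force: [-1.6, 0.9, 4.3]
width: 0.0091
grip_force: 30.0
```

```bash
python3 w.py .4943 -.318 .07 3.05
```

```text
t 2.95 p [ 0.4945 -0.3175  0.07  ] yaw 3.0525811655144572 tilt [0.0007 0.0005] F [-1.636   0.8859  4.2707] w 0.00914258545397903 g 30.000287890434265
to go (tool cm) [-0.0193  0.0496  0.0032] az 4.504983676621523e-05
```

>>> carry_out:
  series:
    - {"hand":0,"x":0,"y":0,"z":-1,"ax":0,"ay":0,"az":0}
    - {"hand":0,"x":0,"y":0,"z":-2,"ax":0,"ay":0,"az":0}
    - {"hand":0,"x":0,"y":0,"z":-3,"ax":0,"ay":0,"az":0}
    - {"hand":0,"x":0,"y":0,"z":-4,"ax":0,"ay":0,"az":0}
    - {"hand":0,"x":0,"y":0,"z":-3.2,"ax":0,"ay":0,"az":0.0253}
    - {"hand":0,"x":0,"y":-2,"z":0,"ax":0,"ay":0,"az":0}
    - {"hand":0,"x":0.3,"y":-4,"z":0,"ax":0,"ay":0,"az":0}
    - {"hand":0,"x":0.6,"y":-4,"z":0,"ax":0,"ay":0,"az":0}

```text
time_s: 3.95
position: [0.4997, -0.215, 0.2002]
orientation: [[1.0, 0.028, -0.002], [0.028, -1.0, 0.001], [-0.002, -0.001, -1.0]]
contact_force: [0.9, 0.7, -1.7]
width: 0.0086
grip_force: 30.0
```

>>> carry_out:
  series:
    - {"hand":0,"x":0.6,"y":-4,"z":0,"ax":0,"ay":0,"az":0}
    - {"hand":0,"x":0.6,"y":-4,"z":0,"ax":0,"ay":0,"az":0}
    - {"hand":0,"x":0.6,"y":-4,"z":0,"ax":0,"ay":0,"az":0}
    - {"hand":0,"x":0.6,"y":-4,"z":0,"ax":0,"ay":0,"az":0}
    - {"hand":0,"x":0.6,"y":-4,"z":0,"ax":0,"ay":0,"az":0}
    - {"hand":0,"x":0.6,"y":-4,"z":0,"ax":0,"ay":0,"az":0}
    - {"hand":0,"x":0.6,"y":-4,"z":0,"ax":0,"ay":0,"az":0}
    - {"hand":0,"x":0.6,"y":-4,"z":0,"ax":0,"ay":0,"az":0}

```text
time_s: 4.95
position: [0.5383, 0.1061, 0.2002]
orientation: [[1.0, 0.029, -0.002], [0.029, -1.0, -0.0], [-0.002, 0.0, -1.0]]
contact_force: [0.1, -0.4, -1.5]
width: 0.0085
grip_force: 30.0
```

>>> carry_out:
  series:
    - {"hand":0,"x":0.6,"y":-4,"z":0,"ax":0,"ay":0,"az":0}
    - {"hand":0,"x":0,"y":-3,"z":0,"ax":0,"ay":0,"az":0}
    - {"hand":0,"x":0,"y":-2.6,"z":0,"ax":0,"ay":0,"az":0}
    - {"hand":0,"x":0,"y":0,"z":0,"ax":0,"ay":0,"az":0}
    - {"hand":0,"x":0,"y":0,"z":0,"ax":0,"ay":0,"az":0}

```text
time_s: 5.58
position: [0.5422, 0.1999, 0.2007]
orientation: [[1.0, 0.028, -0.001], [0.028, -1.0, -0.0], [-0.001, 0.0, -1.0]]
contact_force: [-1.2, 0.5, -2.0]
width: 0.0086
grip_force: 30.0
```

```bash
python3 w.py .5428 .1997 .155 1.6
python3 -c "
from h import *
g=lambda a:np.clip(a.astype(float)*1.7,0,255).astype('uint8')
t=bot.snapshot('top')[:,:,::-1];s=bot.snapshot('scene')[:,:,::-1]
cv2.imwrite('pics/top2.png',t);cv2.imwrite('pics/scene2.png',s)
o=cv2.resize(s[130:240,200:340],None,fx=5,fy=5,interpolation=2)
cv2.imwrite('pics/c4.png',g(o))"
```

```text
t 5.575 p [0.5422 0.1999 0.2007] yaw 1.6273649164241166 tilt [-0.0013  0.0005] F [-1.2311  0.5414 -1.9913] w 0.0086481029081137 g 29.996635615825653
to go (tool cm) [0.0685 0.0178 4.5727] az 0.0004776078911339066
```

View pics/c4.png

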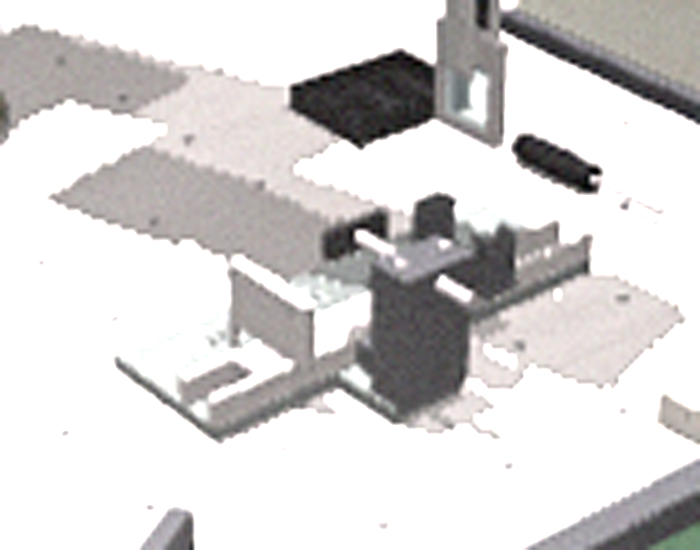

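The picture shows the filter hanging upright at crop (470,80), directly above the black holder guides at (430,215) and (497,255). I'll lower it.

>>> carry_out:
  series:
    - {"hand":0,"x":0.06,"y":0,"z":2,"ax":0,"ay":0,"az":0}
    - {"hand":0,"x":0,"y":0,"z":2,"ax":0,"ay":0,"az":0}
    - {"hand":0,"x":0,"y":0,"z":2,"ax":0,"ay":0,"az":0}
    - {"hand":0,"x":0,"y":0,"z":0.7,"ax":0,"ay":0,"az":0}
    - {"hand":0,"x":0,"y":0,"z":0.5,"ax":0,"ay":0,"az":0}
    - {"hand":0,"x":0,"y":0,"z":0,"ax":0,"ay":0,"az":0}

```text
time_s: 6.42
position: [0.5435, 0.2001, 0.1298]
orientation: [[1.0, 0.028, 0.0], [0.028, -1.0, 0.0], [0.0, -0.0, -1.0]]
contact_force: [0.0, 0.4, -1.9]
width: 0.0086
grip_force: 30.0
```

>>> carry_out:
  series:
    - {"hand":0,"x":0,"y":0,"z":0.4,"ax":0,"ay":0,"az":0}
    - {"hand":0,"x":0,"y":0,"z":0.4,"ax":0,"ay":0,"az":0}
    - {"hand":0,"x":0,"y":0,"z":0,"ax":0,"ay":0,"az":0}
    - {"hand":0,"x":0,"y":0,"z":0,"ax":0,"ay":0,"az":0}

```text
time_s: 6.92
position: [0.5431, 0.2002, 0.1212]
orientation: [[1.0, 0.028, -0.001], [0.028, -1.0, -0.0], [-0.001, 0.0, -1.0]]
contact_force: [-2.8, -0.4, -3.3]
width: 0.0091
grip_force: 30.0
```

>>> carry_out:
  series:
    - {"hand":0,"x":0,"y":0,"z":0.4,"ax":0,"ay":0,"az":0}
    - {"hand":0,"x":0,"y":0,"z":0.4,"ax":0,"ay":0,"az":0}
    - {"hand":0,"x":0,"y":0,"z":0,"ax":0,"ay":0,"az":0}
    - {"hand":0,"x":0,"y":0,"z":0,"ax":0,"ay":0,"az":0}

```text
time_s: 7.42
position: [0.5432, 0.2002, 0.1132]
orientation: [[1.0, 0.028, -0.001], [0.028, -1.0, -0.0], [-0.001, 0.0, -1.0]]
contact_force: [-4.2, -0.0, -3.9]
width: 0.0087
grip_force: 30.0
```

>>> carry_out:
  series:
    - {"hand":0,"x":0,"y":0,"z":0.4,"ax":0,"ay":0,"az":0}
    - {"hand":0,"x":0,"y":0,"z":0.4,"ax":0,"ay":0,"az":0}
    - {"hand":0,"x":0,"y":0,"z":0,"ax":0,"ay":0,"az":0}
    - {"hand":0,"x":0,"y":0,"z":0,"ax":0,"ay":0,"az":0}

```text
time_s: 7.92
position: [0.5431, 0.2002, 0.1053]
orientation: [[1.0, 0.028, -0.001], [0.028, -1.0, -0.0], [-0.001, 0.0, -1.0]]
contact_force: [-4.6, 0.9, -3.8]
width: 0.0087
grip_force: 30.0
```

>>> carry_out:
  series:
    - {"hand":0,"x":-0.05,"y":0,"z":0.3,"ax":0,"ay":0,"az":0}
    - {"hand":0,"x":0,"y":0,"z":0.3,"ax":0,"ay":0,"az":0}
    - {"hand":0,"x":0,"y":0,"z":0.1,"ax":0,"ay":0,"az":0}
    - {"hand":0,"x":0,"y":0,"z":0.1,"ax":0,"ay":0,"az":0}
    - {"hand":0,"x":0,"y":0,"z":0,"ax":0,"ay":0,"az":0}

```text
time_s: 8.55
position: [0.543, 0.2003, 0.098]
orientation: [[1.0, 0.028, 0.001], [0.028, -1.0, 0.0], [0.001, -0.0, -1.0]]
contact_force: [-6.2, -0.3, 2.3]
width: 0.0087
grip_force: 30.0
```

>>> carry_out:
  series:
    - {"hand":0,"x":-0.05,"y":0,"z":0.1,"ax":0,"ay":0,"az":0}
    - {"hand":0,"x":0,"y":0,"z":0,"ax":0,"ay":0,"az":0}
    - {"hand":0,"x":0,"y":0,"z":0,"ax":0,"ay":0,"az":0}

```text
time_s: 8.93
position: [0.543, 0.2003, 0.098]
orientation: [[1.0, 0.028, 0.002], [0.028, -1.0, 0.001], [0.002, -0.0, -1.0]]
contact_force: [-8.0, -0.5, 9.6]
width: 0.0085
grip_force: 30.0
```

>>> carry_out:
  series:
    - {"hand":1.5,"x":0,"y":0,"z":0,"ax":0,"ay":0,"az":0}
    - {"hand":3,"x":0,"y":0,"z":0,"ax":0,"ay":0,"az":0}
    - {"hand":3,"x":0,"y":0,"z":0,"ax":0,"ay":0,"az":0}
    - {"hand":3,"x":0,"y":0,"z":-2,"ax":0,"ay":0,"az":0}
    - {"hand":3,"x":0,"y":0,"z":-3,"ax":0,"ay":0,"az":0}
    - {"hand":3,"x":0,"y":0,"z":-3,"ax":0,"ay":0,"az":0}
    - {"hand":3,"x":-0.5,"y":4,"z":0,"ax":0,"ay":0,"az":0}
    - {"hand":3,"x":-0.5,"y":4,"z":0,"ax":0,"ay":0,"az":0}

```text
time_s: 9.93
position: [0.5346, 0.1192, 0.1767]
orientation: [[1.0, 0.029, 0.001], [0.029, -1.0, 0.0], [0.001, -0.0, -1.0]]
contact_force: [1.0, 0.0, 0.7]
width: 0.0296
grip_force: 0.0
```

>>> carry_out:
  series:
    - {"hand":3,"x":-1,"y":4,"z":0,"ax":0,"ay":0,"az":0}
    - {"hand":3,"x":-1,"y":4,"z":0,"ax":0,"ay":0,"az":0}
    - {"hand":3,"x":0,"y":0,"z":0,"ax":0,"ay":0,"az":0}
    - {"hand":3,"x":0,"y":0,"z":0,"ax":0,"ay":0,"az":0}

```text
time_s: 10.42
position: [0.5171, 0.0398, 0.1766]
orientation: [[1.0, 0.028, 0.0], [0.028, -1.0, 0.0], [0.0, -0.0, -1.0]]
contact_force: [0.5, -0.0, -0.3]
width: 0.0302
grip_force: 0.0
```

```bash
python3 w.py .5173 .0390 .068 1.6
python3 -c "
from h import *
g=lambda a:np.clip(a.astype(float)*1.5,0,255).astype('uint8')
s=bot.snapshot('scene')[:,:,::-1];t=bot.snapshot('top')[:,:,::-1]
cv2.imwrite('pics/scene3.png',s);cv2.imwrite('pics/top3.png',t)
print([proj('scene',[.543,.2,z]) for z in(.111,.036)])
a=cv2.resize(s[140:230,205:335],(800,554),interpolation=2)
cv2.imwrite('pics/c5.png',g(a))"
```

```text
t 10.425 p [0.5171 0.0398 0.1766] yaw 1.5920459221407972 tilt [ 0.0005 -0.0001] F [ 0.5061 -0.0091 -0.3374] w 0.030168779767382185 g 0.0
to go (tool cm) [ 0.0097  0.0773 10.8572] az -0.00013882484760307219
[array([293.2881, 163.6272]), array([292.6157, 182.9031])]
```

View pics/c5.png

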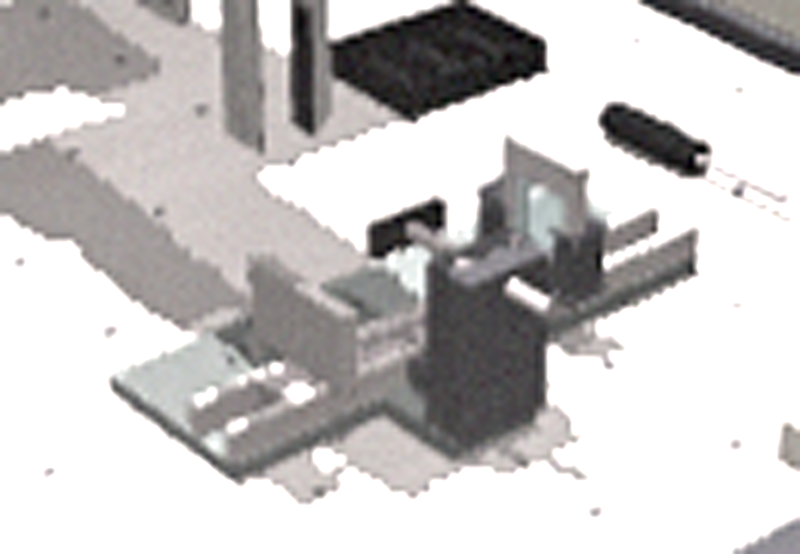

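The filter stands in the holder with its top centre at crop (547,157), which matches the prediction for fully home. The gripper is above the fin, so I'll go down and grip it.

>>> carry_out:
  series:
    - {"hand":3,"x":0,"y":0.08,"z":3,"ax":0,"ay":0,"az":0}
    - {"hand":3,"x":0,"y":0,"z":4,"ax":0,"ay":0,"az":0}
    - {"hand":3,"x":0,"y":0,"z":3.8,"ax":0,"ay":0,"az":0}
    - {"hand":3,"x":0,"y":0,"z":0,"ax":0,"ay":0,"az":0}
    - {"hand":0,"x":0,"y":0,"z":0,"ax":0,"ay":0,"az":0}
    - {"hand":0,"x":0,"y":0,"z":0,"ax":0,"ay":0,"az":0}
    - {"hand":0,"x":0,"y":0,"z":0,"ax":0,"ay":0,"az":0}
    - {"hand":0,"x":0,"y":0,"z":0,"ax":0,"ay":0,"az":0}

```text
time_s: 11.52
position: [0.5176, 0.0386, 0.0698]
orientation: [[1.0, 0.028, 0.002], [0.028, -1.0, -0.0], [0.002, 0.0, -1.0]]
contact_force: [-1.1, -0.0, 7.4]
width: 0.01
grip_force: 30.0
```

```bash
python3 w.py .5173 .0390 .068 1.6
```

```text
t 11.525 p [0.5176 0.0386 0.0698] yaw 1.6151099773257194 tilt [0.0023 0.0002] F [-1.14   -0.0032  7.3939] w 0.010044943453597062 g 30.002002716064453
to go (tool cm) [-0.0328 -0.0442  0.1848] az 0.0002637188542354891
```

>>> carry_out:
  series:
    - {"hand":0,"x":0,"y":-1,"z":0,"ax":0,"ay":0,"az":0}
    - {"hand":0,"x":0,"y":-1,"z":0,"ax":0,"ay":0,"az":0}
    - {"hand":0,"x":0,"y":-1,"z":0,"ax":0,"ay":0,"az":0}
    - {"hand":0,"x":0,"y":-1,"z":0,"ax":0,"ay":0,"az":0}
    - {"hand":0,"x":0,"y":-1,"z":0,"ax":0,"ay":0,"az":0}
    - {"hand":0,"x":0,"y":-1,"z":0,"ax":0,"ay":0,"az":0}
    - {"hand":0,"x":0,"y":0,"z":0,"ax":0,"ay":0,"az":0}
    - {"hand":0,"x":0,"y":0,"z":0,"ax":0,"ay":0,"az":0}

```text
time_s: 12.52
position: [0.5157, 0.0985, 0.0699]
orientation: [[1.0, 0.028, 0.002], [0.028, -1.0, -0.0], [0.002, 0.0, -1.0]]
contact_force: [-4.0, -2.7, 9.1]
width: 0.0099
grip_force: 30.0
```

```bash
python3 w.py .5159 .0986 .0698 1.6
python3 -c "
from h import *
g=lambda a:np.clip(a.astype(float)*1.8,0,255).astype('uint8')
t=bot.snapshot('top')[:,:,::-1];s=bot.snapshot('scene')[:,:,::-1]
cv2.imwrite('pics/top4.png',t);cv2.imwrite('pics/scene4.png',s)
print(proj('top',[.5,.099,.08]))
a=cv2.resize(t[165:245,145:275],(800,492),interpolation=2)
cv2.imwrite('pics/c6.png',g(a))"
```

```text
t 12.525 p [0.5157 0.0985 0.0699] yaw 1.6232224321549173 tilt [0.0017 0.0003] F [-3.9615 -2.6922  9.0877] w 0.009879024001190492 g 30.00212788581848
to go (tool cm) [ 0.0184 -0.0104  0.0074] az 0.00040530790142430807
[218.6296 208.8944]
```

View pics/c6.png

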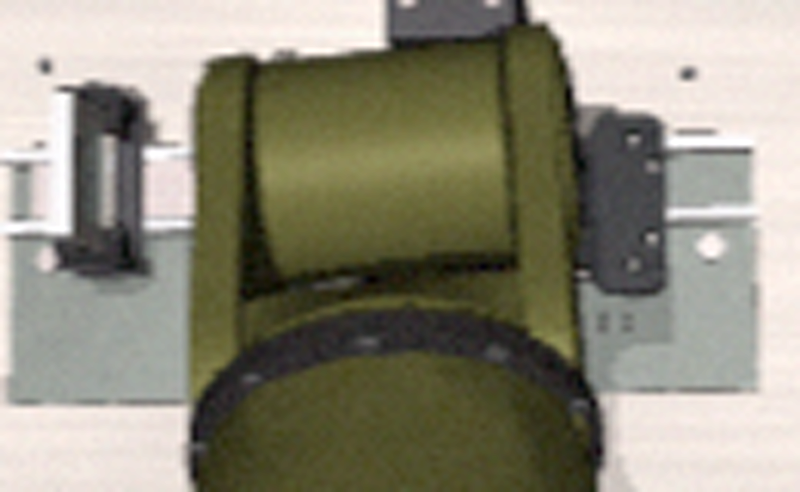

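The picture shows the arm covering the pointer, with the loaded holder drawn out; its filter top is at crop x≈63. I'll check the leg travel from the filter's shift between the two frames.

```bash
python3 - <<'E'
from h import *
for n in(3,4):
    g=cv2.cvtColor(cv2.imread(f"pics/top{n}.png"),6).astype(float)
    c=(170,190) if n==3 else (145,165)
    P=[]
    for r in range(184,198):
        u=g[r,c[0]:c[1]]; 
        b=cv2.resize(u[None],(len(u)*10,1),interpolation=1)[0]
        k=np.argmax(b>0); d=np.diff(cv2.GaussianBlur(b[None],(21,1),0)[0])
        j=np.argmin(d); P.append(c[0]+(j+1)/10-.45)
    col=np.median(P); print(n,col,onz("top",col,191,.111)); print(g[190,c[0]:c[1]].astype(int))
E
```

```text
3 180.45000000000002 [0.5424 0.1949 0.111 ]
[140 139 130 120 118 118 120 130 139 142 102  41  47  76 101  78  47  54  54  45]
4 156.45000000000002 [0.5418 0.2561 0.111 ]
[136 139 139 137 138 138 138 136 139 140 137 100  34  39  46  53  76 101  87  48]
```

```bash
python3 - <<'E'
from h import *
G={n:cv2.GaussianBlur(cv2.cvtColor(cv2.imread(f"pics/top{n}.png"),6),(3,1),0).astype(float) for n in(0,3,4)}
def edge(g,rows,c0,c1,s):
    p=np.median(g[rows[0]:rows[1],c0:c1],0);d=np.diff(p)*s;k=int(np.argmax(d));
    w=d[max(k-1,0):k+2].clip(0);return (w*(np.arange(max(k-1,0),max(k-1,0)+len(w)))).sum()/w.sum()+c0+.5
for rows,a,b,z,s in[((180,183),(185,195),(162,172),.076,1),((203,208),(185,195),(162,172),.076,1),((190,193),(165,176),(143,153),.03,1)]:
    e=[edge(G[n],rows,*c,s) for n,c in((0,a),(3,a),(4,b))]
    r=(rows[0]+rows[1])/2
    Y=[onz("top",x,r,z)[1] for x in e];print(z,e,Y,Y[2]-Y[1],Y[2]-Y[0])
print(np.median(G[4][203:208,155:175],0),np.median(G[3][203:208,178:198],0))
print(np.median(G[4][190:193,143:155],0),np.median(G[3][190:193,165:177],0))
E
```

```text
0.076 [np.float64(189.54545454545453), np.float64(189.5752688172043), np.float64(168.48648648648648)] [np.float64(0.17841419181779272), np.float64(0.17833490253805165), np.float64(0.23438768703692137)] 0.05605278449886972 0.055973495219128644
0.076 [np.float64(190.3409090909091), np.float64(190.35416666666666), np.float64(167.54347826086956)] [np.float64(0.1741635356294793), np.float64(0.1741285979642655), np.float64(0.23420526121259647)] 0.06007666324833097 0.060041725583117156
0.03 [np.float64(171.38888888888889), np.float64(171.44), np.float64(150.42307692307693)] [np.float64(0.23561641913952466), np.float64(0.235474781553638), np.float64(0.2936837468696173)] 0.0582089653159793 0.05806732773009263
[38. 33. 30. 29. 31. 38. 35. 33. 28. 21. 19. 27. 41. 57. 73. 82. 89. 90. 90. 87.] [34. 32. 31. 31. 32. 32. 32. 30. 27. 24. 31. 44. 61. 82. 92. 94. 88. 68. 44. 36.]
[133. 134. 130. 113.  90.  87.  89. 101. 119. 128. 133. 137.] [ 71.  72.  73.  73.  71.  75.  91. 112. 125. 127. 128. 132.]
```

Leg travel is about 60 mm by holder edge (60.1 mm) and TCP (59.9 mm). Now I'll slide along the fin to push the lever.

>>> carry_out:
  series:
    - {"hand":0,"x":0.5,"y":-0.01,"z":0,"ax":0,"ay":0,"az":0}
    - {"hand":0,"x":0.5,"y":0,"z":0,"ax":0,"ay":0,"az":0}
    - {"hand":0,"x":0.5,"y":0,"z":0,"ax":0,"ay":0,"az":0}
    - {"hand":0,"x":0.3,"y":0,"z":0,"ax":0,"ay":0,"az":0}
    - {"hand":0,"x":0,"y":0,"z":0,"ax":0,"ay":0,"az":0}

```text
time_s: 13.25
position: [0.5298, 0.0988, 0.068]
orientation: [[1.0, 0.028, -0.009], [0.028, -1.0, -0.001], [-0.009, 0.001, -1.0]]
contact_force: [-25.3, -4.2, 11.2]
width: 0.0101
grip_force: 30.0
```

>>> carry_out:
  series:
    - {"hand":0,"x":0.4,"y":0,"z":0,"ax":0,"ay":0,"az":0}
    - {"hand":0,"x":0.4,"y":0,"z":0,"ax":0,"ay":0,"az":0}
    - {"hand":0,"x":0.4,"y":0,"z":0,"ax":0,"ay":0,"az":0}
    - {"hand":0,"x":0,"y":0,"z":0,"ax":0,"ay":0,"az":0}

```text
time_s: 13.75
position: [0.5407, 0.0992, 0.0672]
orientation: [[1.0, 0.028, -0.012], [0.028, -1.0, -0.001], [-0.012, 0.001, -1.0]]
contact_force: [-30.1, -3.2, 7.0]
width: 0.0097
grip_force: 30.7
```

```bash
python3 w.py .5636 .1000 .0698 1.6
```

```text
t 13.75 p [0.5407 0.0992 0.0672] yaw 1.6248360286563301 tilt [-0.0123  0.001 ] F [-30.1112  -3.2401   7.0458] w 0.009712622301293565 g 30.73625396937132
to go (tool cm) [ 2.2853 -0.0183 -0.2887] az 0.0004334704731726227
```

>>> carry_out:
  series:
    - {"hand":0,"x":0.4,"y":0,"z":0,"ax":0,"ay":0,"az":0}
    - {"hand":0,"x":0.4,"y":0,"z":0,"ax":0,"ay":0,"az":0}
    - {"hand":0,"x":0.4,"y":0,"z":0,"ax":0,"ay":0,"az":0}
    - {"hand":0,"x":0.4,"y":0,"z":0,"ax":0,"ay":0,"az":0}
    - {"hand":0,"x":0,"y":0,"z":0,"ax":0,"ay":0,"az":0}

```text
time_s: 14.38
position: [0.5562, 0.0996, 0.0664]
orientation: [[1.0, 0.028, -0.014], [0.028, -1.0, -0.001], [-0.014, 0.001, -1.0]]
contact_force: [-30.0, -3.2, 1.8]
width: 0.0097
grip_force: 30.6
```

>>> carry_out:
  series:
    - {"hand":0,"x":0.3,"y":0,"z":0,"ax":0,"ay":0,"az":0}
    - {"hand":0,"x":0.3,"y":0,"z":0,"ax":0,"ay":0,"az":0}
    - {"hand":0,"x":0,"y":0,"z":0,"ax":0,"ay":0,"az":0}
    - {"hand":0,"x":0,"y":0,"z":0,"ax":0,"ay":0,"az":0}

```text
time_s: 14.88
position: [0.5606, 0.0997, 0.0662]
orientation: [[0.999, 0.029, -0.018], [0.029, -1.0, -0.002], [-0.018, 0.001, -1.0]]
contact_force: [-47.1, -4.2, 9.2]
width: 0.0094
grip_force: 51.1
```

```bash
python3 w.py .5636 .0999 .0698 1.6
```

```text
t 14.875 p [0.5606 0.0997 0.0662] yaw 1.6439020932603803 tilt [-0.0177  0.0014] F [-47.0842  -4.1885   9.1691] w 0.009365170209559202 g 51.131217777729034
to go (tool cm) [ 0.2957 -0.0062 -0.3619] az 0.0007662360759112466
```

>>> carry_out:
  series:
    - {"hand":0,"x":0.15,"y":0,"z":0,"ax":0,"ay":0,"az":0}
    - {"hand":0,"x":0,"y":0,"z":0,"ax":0,"ay":0,"az":0}
    - {"hand":0,"x":0,"y":0,"z":0,"ax":0,"ay":0,"az":0}

```text
time_s: 15.25
position: [0.5607, 0.0998, 0.0662]
orientation: [[0.999, 0.029, -0.021], [0.029, -1.0, -0.002], [-0.021, 0.002, -1.0]]
contact_force: [-62.4, -6.5, 17.4]
width: 0.0098
grip_force: 59.2
```

```bash
python3 w.py .5636 .0999 .0698 1.6
python3 -c "
from h import *
g=lambda a:np.clip(a.astype(float)*1.5,0,255).astype('uint8')
t=bot.snapshot('top')[:,:,::-1];s=bot.snapshot('scene')[:,:,::-1]
cv2.imwrite('pics/top5.png',t);cv2.imwrite('pics/scene5.png',s)
z=cv2.imread('pics/scene0.png')
f=lambda i:cv2.resize(i[150:225,240:330],(600,500),interpolation=2)[:,:]
a=np.vstack([cv2.resize(f(s),(480,400)),])
o=np.zeros((400,800,3),'uint8');o[:,:400]=cv2.resize(s[150:225,245:320],(400,400),interpolation=2);o[:,400:]=cv2.resize(z[150:225,245:320],(400,400),interpolation=2)
cv2.imwrite('pics/c7.png',g(o))
print('rod end top frames');import numpy as np
"
```

```text
t 15.25 p [0.5607 0.0998 0.0662] yaw 1.6533148901610526 tilt [-0.0213  0.0016] F [-62.4346  -6.5227  17.3669] w 0.009835035104596318 g 59.22585189342499
to go (tool cm) [ 0.2848 -0.0046 -0.3637] az 0.0009305203736494961
rod end top frames
```

View pics/c7.png

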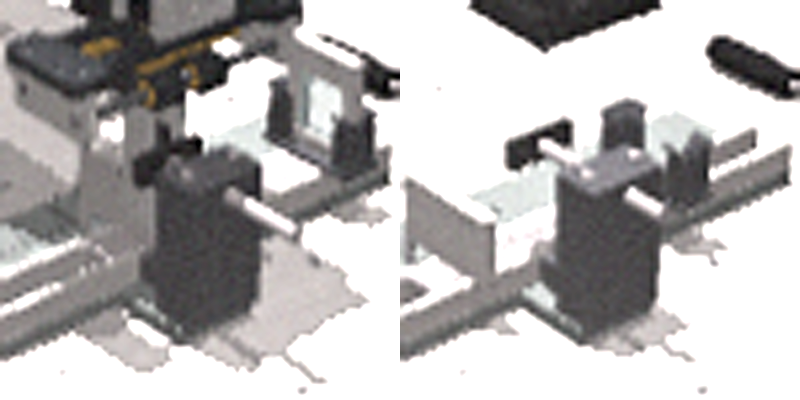

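The picture shows the handle pressed up to the tower at crop (165,160). The rod tail now ends at (300,235), where before it ended at (262,213) in the same crop frame. I'll check that shift against 30 mm.

```bash
python3 - <<'E'
from h import *
a=np.array([.660,.103,.098]);x=np.array([.9996,.028,0])
print(proj("scene",a)-[245,150],(proj("scene",a+.03*x)-proj("scene",a))*400/75,(proj("scene",a+.026*x)-proj("scene",a))*400/75)
for n in(0,5):
    g=cv2.cvtColor(cv2.imread(f"pics/top{n}.png"),6)
    print(n); print(g[136:162,214:223])
E
```

```text
[49.2891 40.1364] [36.0406 21.025 ] [31.1671 18.182 ]
0
[[122 122 122 120 122 122 123 123 124]
 [122 122 124 122 123 123 124 122 123]
 [122 121 120 122 122 123 122 123 123]
 [123 123 122 124 124 122 123 124 123]
 [125 122 122 123 124 125 123 124 124]
 [120 122 122 121 121 123 122 114  88]
 [119 119 120 120 120 119 120  94  53]
 [118 121 120 119 119 121 119  92  49]
 [119 120 119 120 121 120 121 118 119]
 [121 123 124 122 125 125 125 123 124]
 [124 121 123 123 122 124 122 124 124]
 [121 123 122 120 117 120 121 121 122]
 [123 122 104  98 104  91 106 122 123]
 [123 124 102  94 101  86 104 124 124]
 [123 124 104  95 100  90 104 123 124]
 [122 101  77  93 101  88 106 123 123]
 [121 100  74  92 103  87 104 122 124]
 [121 100  73  94 101  88 105 121 123]
 [125 100  78  99 100  87 105 124 124]
 [126 125 106  98  99  90 108 125 125]
 [125 125 107  97 102  89 108 125 126]
 [125 125 108  96 101  87 105 126 124]
 [ 74  73  66  61  61  55  68  79  83]
 [ 51  51  51  50  48  46  47  49  49]
 [ 46  48  48  46  49  44  46  41  46]
 [ 49  48  48  46  46  50  47  46  47]]
5
[[134 135 137 136 135 136 1
[... 287 characters left out ...]
134 108  85 106 111  94 114 132 130]
 [138 110  84 105 111  95 115 139 138]
 [135 110  83 105 112  96 116 136 136]
 [107  85  55  69  73  60  57  61  53]
 [ 44  39  35  38  40  38  36  35  34]
 [ 39  40  39  40  41  42  41  42  42]
 [ 41  45  43  45  44  45  45  47  46]
 [ 45  47  46  49  47  47  48  46  50]
 [ 50  51  52  50  50  49  52  49  52]
 [ 50  51  53  52  52  52  53  51  52]
 [ 53  56  54  54  54  54  54  55  55]
 [ 56  55  57  54  57  57  58  55  56]
 [ 59  58  57  61  57  58  58  58  56]
 [ 56  58  58  59  59  58  60  60  61]
 [ 61  61  60  62  61  60  59  62  63]
 [ 62  61  62  64  63  65  62  64  66]
 [ 64  64  67  65  66  66  67  65  67]
 [ 69  71  67  68  69  70  70  70  70]]
```

>>> carry_out:
  series:
    - {"hand":0,"x":-0.2,"y":-0.01,"z":0,"ax":0,"ay":0,"az":0}
    - {"hand":0,"x":0,"y":0,"z":0,"ax":0,"ay":0,"az":0}
    - {"hand":0,"x":0,"y":0,"z":0,"ax":0,"ay":0,"az":0}
    - {"hand":0,"x":0,"y":0,"z":0,"ax":0,"ay":0,"az":0}

```text
time_s: 15.85
position: [0.5606, 0.0997, 0.0663]
orientation: [[0.999, 0.029, -0.016], [0.029, -1.0, -0.002], [-0.016, 0.001, -1.0]]
contact_force: [-42.0, -4.7, 6.1]
width: 0.0096
grip_force: 51.5
```

```bash
python3 w.py .5605 .0999 .0662 1.6; python3 -c "
from workcell import bot
print(bot.close_job())"
```

```text
t 15.85 p [0.5606 0.0997 0.0663] yaw 1.6381346820989922 tilt [-0.0164  0.0014] F [-41.9902  -4.7019   6.1292] w 0.009639500110843326 g 51.549839079380035
to go (tool cm) [-0.0108 -0.0161  0.0065] az 0.0006655757618287538
the job is handed in; nothing more can be done
None
```

I handed the job in at 15.9 s, no verdict returned: the tall filter is home in the holder and released, the leg is at the long mark (about 59.8 mm of 60 mm by arm position; the arm hid the pointer), and the lever is pushed to its stop with the fin still gripped.

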